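# Retension the quick-release clamp that holds the heat sink

## Task

Two quick-release clamps are bolted to the bench; work on the one that holds the finned heat sink. Swing its lever fully open, turn the nut on top clockwise until its pointer lines up with the rib on the strap, pointing at the heat sink, then swing the lever fully closed again. Do not move the lever of the empty clamp.

Things in the scene. Friction and masses are not known exactly. Their poses are not given: they have to be found in the camera images.
- clamp: Clamp holding the finned heat sink, bolted down. Origin on the bench under the stud, the vertical axis of both lever and nut; z up; +x along the strap to the heat sink (44x36 mm, x 30 to 74, top 31 high), +y left. Base plate x -44 to 84, y -30 to 30, 10 high. Strap 24 wide, x -38 to 54, top 41 high, with a black rib 22x5x3 on top at x 29 to 51, y 0.
- clamp_lever (a joint): Its cam lever, rad: 0 closed, 1.25 open (both end stops), grows counter-clockwise from above. It points from the stud in direction 140 deg + this angle, counter-clockwise from clamp +x. Level arm 10 mm wide, 47 to 58 mm above the bench; black grip 14 mm wide, 46 to 90 mm from the stud. Stays where left; about 1.5 to 3 N at the grip moves it.
- clamp_nut (a joint): Its nut, rad, grows clockwise from above: 0 = pointer over the rib (clamp +x); starts at -1.4 to -0.4, stops at -1.6 and 0.6. Black upright grip bar centred on the stud, 40 mm long (along the pointer), 12 wide, 67 to 110 mm above the bench; under one end a slim steel pointer reaches 42 mm from the stud, 62 to 67 mm high. Stays where left; 0.06 Nm turns it.
- spare_lever_tip (a point): Point in the black grip of the empty clamp's lever, 80 mm from its stud, 52 mm above the bench. That clamp is of the same make and size but has no heat sink under its strap and its lever stands open; its nut is seized.

How it is judged:
On the way, in this order (a step that is already met when the one before it is completed fails the run):
1. the lever of the clamp with the heat sink is swung open, by more than 1.0 rad (value of joint clamp_lever above 1 rad), for 0.2 s.
2. with the lever open (more than 0.8 rad), the nut is turned until its pointer is over the rib, within 0.18 rad (value of joint clamp_lever above 0.8 rad and value of joint clamp_nut between -0.18 and 0.18 rad), for 0.3 s.
3. the lever is swung closed, to less than 0.2 rad (value of joint clamp_lever below 0.2 rad), for 0.2 s.
At the end, for the whole second after the job is handed in: The lever of the clamp with the heat sink is closed (less than 0.2 rad from its closed stop) and the nut's pointer is over the rib, within 0.18 rad either way (value of joint clamp_lever below 0.2 rad and value of joint clamp_nut between -0.18 and 0.18 rad); the robot touches nothing.
It fails at once if the empty clamp's lever is moved by more than 20 mm at its tip (distance of spare_lever_tip from where it was at the start of the episode above 0.02 m).
It also fails if it takes over 48 s, if anything falls off the work surface, if the arm or the gripper's body presses on something with over 40 N, if the wrist force passes 120 N, or if a joint passes its speed limit or range.

## Robot

A 6-joint arm with a two-finger parallel gripper is mounted at the origin on a cart in front of the work surface, level with it; the furniture and walls round the work are solid. World frame = base frame: x ahead of the robot, y to its left, z up, the work surface at z = 0. Lengths are in m, angles in rad, forces in N, time in s.
With the tool pointing down it reaches from about 0.375 to 0.975 m from the base axis. Payload 3.8 kg.
Tool frame: the origin (TCP) lies where the fingers leave the gripper's body, on its centre line; the fingertips stand 73 mm ahead of it and the grasp point (between the pads) lies 54 mm ahead of it (nose_length is the distance from the TCP to the fingertips, in m); z points along the fingers, y is the line along which they close (so a half turn about z gives the same grasp; the last joint's range is limited). The gripper opens to 85 mm and grips with 20 to 120 N. Pads are 22 mm wide; open, the fingers measure 114 mm over their backs; the gripper's body (76 mm by 85 mm) begins 54 mm behind the grasp point. The pads swing forward as they close: fully open they stand 13 mm farther back than shut.
Start: joints at [-1.193, 0.264, 1.604, -0, 1.274, -0.037], TCP at [0.272, -0.618, 0.304] pointing down, gripper open.
Joint ranges: [-2.63, 2.63], [-0.94, 2.18], [0.31, 2.57], [-1.31, 4.45], [0, 2.66], [-2.55, 2.55]. Speed limits (rad/s): [2.57, 2.57, 3.14, 3.14, 3.14, 3.14].

## Interface

Orientations are given as a rotation vector (axis times angle).
In Python, from workcell import read_state, read_camera, calibration, finish_job, look_for, cut_out, tip_of, nose_length gives the robot as it stands.
- The arm moves only by the tool step_arm, never from a script. Its argument "targets" is a list of rows, each a list of 3 entries, a list of its own where there are three numbers: the turn, a rotation vector about the tool's x, y, z in rad, then the shift along the tool's x, y, z in mm, then the finger opening in mm, from 0 to 85.4. In form: [[[ax, ay, az], [x, y, z], grip], ...]. A call has 1 to 5 rows; each row shifts and turns the commanded pose from where the row before left it, along the tool's axes as they then stand; what a row does not reach is not made up. A row lasts 1/12 s, in which the tool goes at most 41.7 mm and 7.16 degrees, less where a joint would pass 70% of its speed; a pose out of reach is approached as far as the arm can. A call with a gripper value outside its range is refused whole. The fingers move at their own pace and stop on an object; "grip_force" is the grip in N (left out, the last holds). Time passes only in rows, so rows that do not move let the fingers close. It gives the time, the measured TCP pose, the force, the opening and the grip force at its end, in the units of the state.
- read_state(): the state, without advancing time (a new reading comes with each control period).
- read_camera(name): name is "scene" or "side" or "wrist"; returns the picture (400x640x3 uint8, red, green, blue); there is no depth.
- calibration(name): a dict with "camera_matrix" (3x3 intrinsics, pixels), "dist_coeffs" ([k1, k2, p1, p2, k3] as OpenCV has them; the pictures are not rectified), "R" (3x3) and "t" (3): a world point X has camera coordinates R X + t. Camera axes: x right, y down, z forward; pixel columns grow to the right and rows downward; lengths in m; the calibration is good to about 2 mm. A picture is of the moment at which its call begins: read the wrist's pose just before it. calibration takes no time and is no camera call; for the wrist camera it gives the pose at the moment of the call.
- finish_job(): hands the job in; it is judged then, once.
Trained networks look in the newest picture that a camera, given by its name, has taken for a name from the list of things; names that differ only in an ending like _2 or _b are one class to them, and where a whole thing is asked for, a point or a joint stands for the part that bears it (a point fixed in the world has none). Each returns a list of dicts, best first, with "score" (0 to 1); they miss things now and then, are a little off and sometimes report something else, mostly with a low value. They report only what shows in the picture. A call takes as long as a camera call.
- look_for(camera, query): "extent" ([left, top, right, bottom] in pixels, round what is visible of it).
- cut_out(camera, query): "region" (400x640 bool, what is visible of it) and "extent" ([left, top, right, bottom] in pixels, round what is visible of it).
- tip_of(camera, query): "at" ([row, column] in pixels: a listed point, or the origin of a listed thing).
The state is a dict: "time": time; "q": joint angles; "joint_vel": joint speeds; "joint_torque": joint torques, N m; "tool_pos": TCP position; "tcp_rot": TCP orientation; "wrist_force": force on the tool from outside, world axes, zero at the start; "torque": the same for the moment, N m; "width": opening from 0.0 (shut) to 1.0 (fully open); "grip_force": force on a finger pad.
Only numpy, scipy, OpenCV 4.12 (cv2) and the standard library are available. Lean on these libraries where they do the work, as an engineer would, in place of code of your own. Each camera call takes 0.05 s, during which the arm holds its last target. There are 200 camera calls.

## Working session

There is one attempt and no reset: what is moved stays moved. The work goes in short steps, Python scripts to look and compute and a tool call to move; the robot and the scene stay as the last step left them, time stands still between calls to the robot, and variables do not carry over. Pictures are saved under pics/ and viewed, at most 10 in all, crops included, and the job is handed in when it is done.

Besides the shell and the picture viewer there is one more tool, called by a JSON object that holds its "name" and its "arguments", one argument or row to a line. step_arm: Moves the arm, as the interface text tells. Its arguments: {"type":"object","properties":{"targets":{"type":"array","items":{"type":"array"}},"grip_force":{"type":"number"}},"required":["targets"]}

```bash
ls; mkdir -p pics; cat > h.py <<'E'
import numpy as np, cv2
from workcell import *
from scipy.spatial.transform import Rotation as R
def save(n,f): im=read_camera(n); cv2.imwrite('pics/'+f,im[:,:,::-1]); return im
def ray(cal,rc):
    K=np.array(cal['camera_matrix']);d=np.array(cal['dist_coeffs']);Rm=np.array(cal['R']);t=np.array(cal['t'])
    u=cv2.undistortPoints(np.array([[[rc[1],rc[0]]]],float),K,d)[0,0]
    v=Rm.T@np.array([u[0],u[1],1]);return -Rm.T@t, v/np.linalg.norm(v)
def atz(cal,rc,z): o,v=ray(cal,rc); return o+v*(z-o[2])/v[2]
def tri(obs):
    A=np.zeros((3,3));b=np.zeros(3)
    for o,v in obs: P=np.eye(3)-np.outer(v,v);A+=P;b+=P@o
    return np.linalg.solve(A,b)
def proj(cal,X):
    return cv2.projectPoints(np.array(X,float).reshape(-1,3),cv2.Rodrigues(np.array(cal['R']))[0],np.array(cal['t'],float),np.array(cal['camera_matrix']),np.array(cal['dist_coeffs']))[0][:,0]
E
python3 - <<'E'
from h import *
s=read_state();print(s)
for n in('scene','side'):
    save(n,n+'0.png');c=calibration(n)
    for q in('clamp','spare_lever_tip'):
        for r in tip_of(n,q)[:3]: print(n,q,r,atz(c,r['at'],0).round(3))
    for q in('clamp','clamp_lever','clamp_nut'):
        print(n,q,[(r['score'],r['extent']) for r in look_for(n,q)[:3]])
im=np.hstack([cv2.imread('pics/scene0.png'),cv2.imread('pics/side0.png')])
E
```

```text
pics
{'time': 0.0, 'q': array([-1.19291744e+00,  2.64768593e-01,  1.60539653e+00,  1.79114772e-05,
        1.27369763e+00, -3.68820869e-02]), 'joint_vel': array([ 0.00144876, -0.00016822,  0.00011339, -0.00025305, -0.00157378,
       -0.00227956]), 'joint_torque': array([ 2.20130845e-03, -5.15105939e+01, -3.67313325e+01, -2.01613796e-05,
        1.29022033e-02,  1.71514796e-05]), 'tool_pos': array([ 0.27180614, -0.6172257 ,  0.30253927]), 'tcp_rot': array([-3.07208925e+00, -6.46375875e-01,  5.78118912e-04]), 'wrist_force': array([0.55887937, 0.72859932, 0.21723237]), 'torque': array([ 0.01547504, -0.01812435,  0.00308862]), 'grip_force': 0.0, 'width': 1.0026782709317128}
scene clamp {'at': [189.0, 397.4], 'score': 0.71} [ 0.586 -0.058  0.   ]
scene spare_lever_tip {'at': [256.2, 300.0], 'score': 0.65} [0.431 0.26  0.   ]
scene clamp [(0.88, [378.0, 155.7, 413.8, 205.6])]
scene clamp_lever [(0.55, [382.1, 173.4, 403.0, 196.3])]
scene clamp_nut [(0.88, [386.0, 158.0, 406.6, 175.9])]
side clamp {'at': [162.2, 248.5], 'score': 0.8} [ 0.579 -0.043  0.   ]
side spare_lever_tip {'at': [205.1, 416.5], 'score': 0.73} [0.341 0.248 0.   ]
side clamp [(0.69, [209.1, 120.0, 288.4, 168.3])]
side clamp_lever []
side clamp_nut [(0.59, [238.9, 114.8, 250.3, 151.8])]
```

```bash
python3 - <<'E'
import cv2,numpy as np
a=cv2.imread('pics/scene0.png')[130:290,260:460];b=cv2.imread('pics/side0.png')[90:250,190:470]
a=cv2.resize(a,None,fx=2.9,fy=2.9,interpolation=2)
cv2.imwrite('pics/a.png',np.vstack([cv2.resize(a[:,:],(375,300)),]) )
A=cv2.resize(cv2.imread('pics/scene0.png')[130:290,260:460],(375,300),interpolation=2)
B=cv2.resize(b,(525,300),interpolation=2)
o=np.zeros((600,525,3),np.uint8);o[:300,:375]=A;o[300:]=B
cv2.imwrite('pics/both.png',o)
E
```

```text
(no output)
```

View pics/both.png

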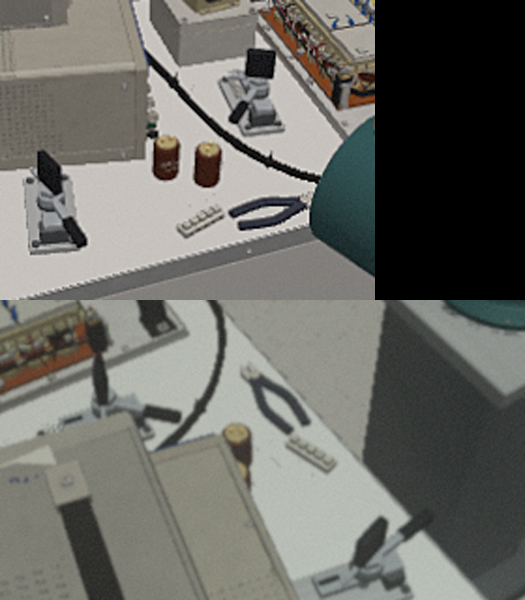

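View pics/scene0.png

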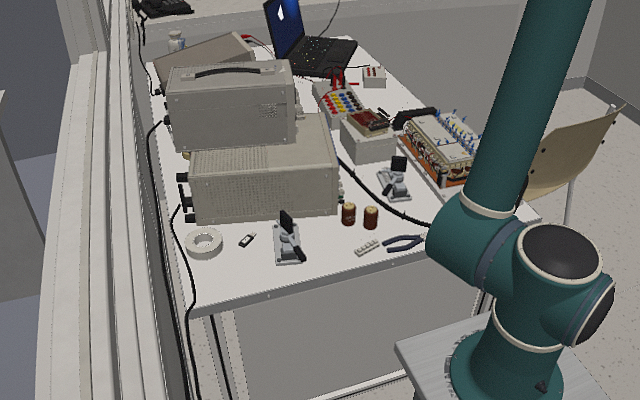

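```bash
cat >> h.py <<'E'
def plan(pos,yaw,n,grip=85):
    """rows (tool down, tool x at world yaw): straight line, equal turns; shift then turn"""
    s=read_state();r=R.from_rotvec(s['tcp_rot']);p=np.array(s['tool_pos'])
    m=r.as_matrix();y0=np.arctan2(m[1,0],m[0,0]);tgt=R.from_euler('z',yaw)*R.from_euler('x',np.pi)
    rel=(r.inv()*tgt).as_rotvec();d=np.array(pos)-p
    for i in range(n):
        ri=r*R.from_rotvec(rel*i/n);print([[float(x) for x in (rel/n).round(3)],[float(x) for x in (ri.inv().apply(d/n)*1000).round(1)],grip])
E
python3 - <<'E'
from h import *
s=read_state();r=R.from_rotvec(s['tcp_rot']);print(r.as_matrix().round(2))
c=calibration('wrist');Rm=np.array(c['R']);cp=-Rm.T@np.array(c['t'])
print('cam in tool',r.inv().apply(cp-s['tool_pos']),'cam axes in tool\n',(r.as_matrix().T@Rm.T).round(2))
print(c['camera_matrix'])
cs=calibration('scene');ci=calibration('side')
print(tri([ray(cs,(189,397.4)),ray(ci,(162.2,248.5))]))
print('nut',tri([ray(cs,(167,396.3)),ray(ci,(133.5,244.6))]))
print('spare tip',tri([ray(cs,(256.2,300)),ray(ci,(205.1,416.5))]))
print('nutz',atz(cs,(167,396.3),.09),atz(ci,(133,244.6),.09), 'spare',atz(cs,(256.2,300),.052),atz(ci,(205.1,416.5),.052))
E
```

```text
[[ 0.92  0.4   0.  ]
 [ 0.4  -0.92 -0.  ]
 [-0.    0.   -1.  ]]
cam in tool [ 7.73506256e-02  2.12464239e-06 -7.10148944e-02] cam axes in tool
 [[-0.   -0.95 -0.3 ]
 [ 1.   -0.   -0.  ]
 [-0.   -0.3   0.95]]
[[306.18127208   0.         325.2206194 ]
 [  0.         306.18127208 198.19395308]
 [  0.           0.           1.        ]]
[ 0.57867828 -0.04926358  0.00177001]
nut [ 0.57270446 -0.04204716  0.08538724]
spare tip [0.37375166 0.27561538 0.05912553]
nutz [ 0.56368205 -0.0346163   0.09      ] [ 0.57309395 -0.04356226  0.09      ] spare [0.38008103 0.2750173  0.052     ] [0.36963792 0.27091577 0.052     ]
```

```bash
python3 - <<'E'
from h import *
plan([0.575,-0.045,0.30],1.4,17)
E
```

```text
[[0.0, 0.0, -0.058], [29.9, -23.7, 0.2], 85]
[[0.0, 0.0, -0.058], [31.2, -21.9, 0.2], 85]
[[0.0, 0.0, -0.058], [32.4, -20.0, 0.2], 85]
[[0.0, 0.0, -0.058], [33.5, -18.1, 0.2], 85]
[[0.0, 0.0, -0.058], [34.5, -16.2, 0.2], 85]
[[0.0, 0.0, -0.058], [35.4, -14.1, 0.2], 85]
[[0.0, 0.0, -0.058], [36.2, -12.1, 0.2], 85]
[[0.0, 0.0, -0.058], [36.8, -9.9, 0.2], 85]
[[0.0, 0.0, -0.058], [37.3, -7.8, 0.2], 85]
[[0.0, 0.0, -0.058], [37.7, -5.6, 0.2], 85]
[[0.0, 0.0, -0.058], [38.0, -3.4, 0.2], 85]
[[0.0, 0.0, -0.058], [38.1, -1.2, 0.2], 85]
[[0.0, 0.0, -0.058], [38.1, 1.0, 0.2], 85]
[[0.0, 0.0, -0.058], [38.0, 3.2, 0.2], 85]
[[0.0, 0.0, -0.058], [37.7, 5.4, 0.2], 85]
[[0.0, 0.0, -0.058], [37.4, 7.6, 0.2], 85]
[[0.0, 0.0, -0.058], [36.9, 9.7, 0.2], 85]
```

{"name": "step_arm", "arguments": {
  "targets": [
    [[0, 0, -0.058], [30, -24, 0], 85],
    [[0, 0, -0.058], [31, -22, 0], 85],
    [[0, 0, -0.058], [32, -20, 0], 85],
    [[0, 0, -0.058], [33, -18, 0], 85],
    [[0, 0, -0.058], [34, -16, 0], 85]
  ]
}}

```text
time: 1.02
tool_pos: [0.3602, -0.4485, 0.304]
tcp_rot: [2.947, 1.087, 0.0]
wrist_force: [0.4, 0.0, 0.8]
width: 0.995
grip_force: 0.0
```

{"name": "step_arm", "arguments": {
  "targets": [
    [[0, 0, -0.058], [35, -14, 0], 85],
    [[0, 0, -0.058], [36, -12, 0], 85],
    [[0, 0, -0.058], [37, -10, 0], 85],
    [[0, 0, -0.058], [37, -8, 0], 85],
    [[0, 0, -0.058], [38, -6, 0], 85]
  ]
}}

```text
time: 1.43
tool_pos: [0.4487, -0.2798, 0.3043]
tcp_rot: [2.758, 1.502, 0.001]
wrist_force: [1.2, -0.7, 0.3]
width: 0.993
grip_force: 0.0
```

{"name": "step_arm", "arguments": {
  "targets": [
    [[0, 0, -0.058], [38, -3, 0], 85],
    [[0, 0, -0.058], [38, -1, 0], 85],
    [[0, 0, -0.058], [38, 1, 0], 85],
    [[0, 0, -0.058], [38, 3, 0], 85],
    [[0, 0, -0.058], [38, 5, 0], 85]
  ]
}}

```text
time: 1.85
tool_pos: [0.5378, -0.1111, 0.3043]
tcp_rot: [2.512, 1.885, 0.001]
wrist_force: [0.3, -0.5, -0.4]
width: 0.994
grip_force: 0.0
```

{"name": "step_arm", "arguments": {
  "targets": [
    [[0, 0, -0.058], [37, 7, 0], 85],
    [[0, 0, -0.058], [37, 10, 0], 85],
    [[0, 0, 0], [0, 0, 0], 85]
  ]
}}

```text
time: 2.1
tool_pos: [0.5749, -0.0401, 0.3043]
tcp_rot: [-2.394, -2.033, -0.006]
wrist_force: [-0.2, 0.2, -0.4]
width: 0.996
grip_force: 0.0
```

```bash
python3 - <<'E'
from h import *
s=read_state();print(s['time'],s['tool_pos'],s['q'].round(2))
c=calibration('wrist');im=save('wrist','w1.png');np.save('w1.npy',np.array([c['R'],np.array(c['camera_matrix'])]))
import pickle;pickle.dump(c,open('c1.pkl','wb'))
for r in tip_of('wrist','clamp')[:2]: print(r,atz(c,r['at'],0))
for q,z in('clamp_lever',.058),('clamp_nut',.11),('clamp',0):
    for r in cut_out('wrist',q)[:2]:
        m=r['region'];rc=np.argwhere(m);pts=np.array([atz(c,p,z)[:2] for p in rc[::7]]);mu=pts.mean(0);w,v=np.linalg.eigh(np.cov((pts-mu).T))
        print(q,r['score'],r['extent'],mu.round(4),np.degrees(np.arctan2(v[1,1],v[0,1])).round(1),np.sqrt(w)*3.46)
E
```

```text
2.1 [ 0.57486121 -0.04010823  0.30427553] [-0.11  0.08  1.82  0.    1.24  0.05]
{'at': [173.5, 326.4], 'score': 0.98} [ 0.57581657 -0.0485003   0.        ]
clamp_lever 0.65 [255.3, 127.0, 326.3, 190.8] [ 0.5426 -0.0083] 133.0 [0.01386945 0.07888866]
clamp_nut 0.56 [314.7, 147.2, 341.9, 217.9] [ 0.5785 -0.0385] 66.3 [0.01626862 0.05394927]
clamp 0.66 [259.3, 128.6, 395.2, 224.7] [ 0.5893 -0.0495] 161.8 [0.07662937 0.15043308]
```

View pics/w1.png

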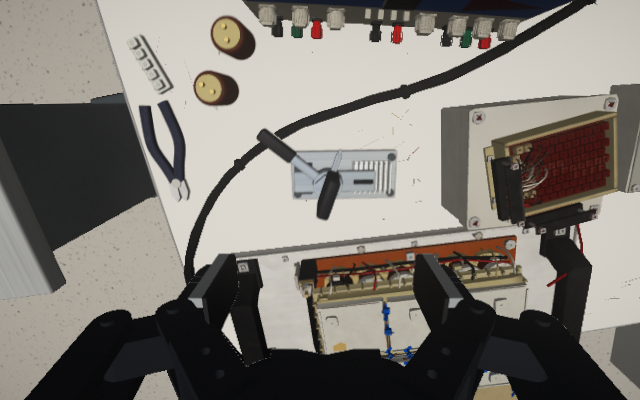

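```bash
python3 - <<'E'
from h import *
plan([0.528,0.009,0.22],np.radians(130),8,40)
E
```

```text
[[-0.0, 0.0, -0.109], [5.9, -6.6, 10.5], 40]
[[-0.0, 0.0, -0.109], [6.6, -5.9, 10.5], 40]
[[-0.0, 0.0, -0.109], [7.2, -5.2, 10.5], 40]
[[-0.0, 0.0, -0.109], [7.7, -4.4, 10.5], 40]
[[-0.0, 0.0, -0.109], [8.1, -3.5, 10.5], 40]
[[-0.0, 0.0, -0.109], [8.5, -2.6, 10.5], 40]
[[-0.0, 0.0, -0.109], [8.7, -1.7, 10.5], 40]
[[-0.0, 0.0, -0.109], [8.8, -0.7, 10.5], 40]
```

{"name": "step_arm", "arguments": {
  "targets": [
    [[0, 0, -0.109], [6, -7, 10.5], 40],
    [[0, 0, -0.109], [7, -6, 10.5], 40],
    [[0, 0, -0.109], [7, -5, 10.5], 40],
    [[0, 0, -0.109], [8, -4, 10.5], 40]
  ]
}}

```text
time: 2.68
tool_pos: [0.5497, -0.0187, 0.2616]
tcp_rot: [1.904, 2.498, -0.0]
wrist_force: [0.0, -0.1, 1.3]
width: 0.471
grip_force: 0.0
```

{"name": "step_arm", "arguments": {
  "targets": [
    [[0, 0, -0.109], [8, -4, 10.5], 40],
    [[0, 0, -0.109], [9, -3, 10.5], 40],
    [[0, 0, -0.109], [9, -2, 10.5], 40],
    [[0, 0, -0.109], [9, -1, 10.5], 40],
    [[0, 0, 0], [0, 0, 0], 40]
  ]
}}

```text
time: 3.1
tool_pos: [0.5237, 0.0101, 0.2175]
tcp_rot: [-1.319, -2.846, 0.003]
wrist_force: [-1.2, -0.1, 0.1]
width: 0.469
grip_force: 0.0
```

```bash
cat > model.py <<'E'
from h import *
# lever grip corners, plate corners, rib, heat sink, pointer
def model(x,y,yaw,lev,nut):
    P=lambda a,h,r,w: [ [r*np.cos(a)-w*np.sin(a),r*np.sin(a)+w*np.cos(a),h]]
    la=np.radians(140)+lev
    L=[]
    rect=lambda x0,x1,y0,y1,z:[[x0,y0,z],[x1,y0,z],[x1,y1,z],[x0,y1,z]]
    rot=lambda pts,a:[[p[0]*np.cos(a)-p[1]*np.sin(a),p[0]*np.sin(a)+p[1]*np.cos(a),p[2]] for p in pts]
    L+=[rect(-.044,.084,-.03,.03,.01),rect(.03,.074,-.018,.018,.031),rect(.029,.051,-.0025,.0025,.044)]
    L+=[rot(rect(.046,.09,-.007,.007,.058),la)]
    L+=[rot(rect(-.02,.02,-.006,.006,.11),-nut),rot(rect(.02,.042,-.002,.002,.067),-nut)]
    return [np.array(rot(q,yaw))+[x,y,0] for q in L]
def draw(im,cal,*a):
    for q in model(*a): cv2.polylines(im,[np.round(proj(cal,q)).astype(int)],True,(0,255,0),1)
E
python3 - <<'E'
from model import *
import pickle
s=read_state();print(s['time'],s['tool_pos'],s['q'].round(2),nose_length())if callable(nose_length) else print(s['time'],s['tool_pos'],s['q'].round(2),nose_length)
c=calibration('wrist');save('wrist','w2.png');pickle.dump(c,open('c2.pkl','wb'));c1=pickle.load(open('c1.pkl','rb'))
t=tip_of('wrist','clamp')
for r in t[:2]: print(r,atz(c,r['at'],0)); print('tri',tri([ray(c,r['at']),ray(c1,(173.5,326.4))]))
for q,z in('clamp_lever',.058),('clamp_nut',.11):
    for r in cut_out('wrist',q)[:1]:
        m=r['region'];rc=np.argwhere(m);pts=np.array([atz(c,p,z)[:2] for p in rc[::7]]);mu=pts.mean(0);w,v=np.linalg.eigh(np.cov((pts-mu).T))
        print(q,r['score'],r['extent'],mu.round(4),np.degrees(np.arctan2(v[1,1],v[0,1])).round(1),np.sqrt(w)*3.46)
a=(0.576,-.0485,np.radians(-9.6),0,-1.1)
i1=cv2.imread('pics/w1.png');draw(i1,c1,*a);i2=cv2.imread('pics/w2.png');draw(i2,c,*a)
o=np.vstack([cv2.resize(i1[110:240,230:430],(462,300)),cv2.resize(i2[0:300],(640,300))[:,89:551]])
cv2.imwrite('pics/o1.png',o)
E
```

```text
3.1 [0.52374806 0.01006372 0.21747072] [-0.03  0.05  2.01  0.    1.08 -0.73] 0.0726
{'at': [254.3, 328.3], 'score': 0.77} [ 0.57423366 -0.04581942  0.        ]
tri [ 0.57599671 -0.04901815 -0.00591447]
clamp_lever 0.97 [310.0, 185.8, 351.1, 290.3] [ 0.5438 -0.0117] 131.3 [0.0184484 0.0928771]
clamp_nut 0.78 [304.4, 275.1, 364.9, 341.7] [ 0.5663 -0.0341] 110.0 [0.03232672 0.04938133]
```

View pics/o1.png

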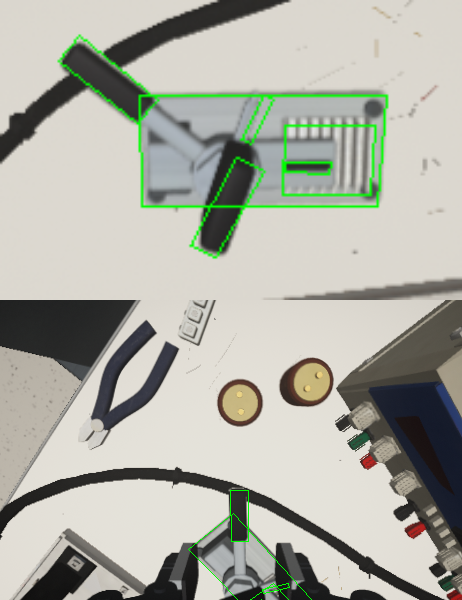

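{"name": "step_arm", "arguments": {
  "targets": [
    [[0, 0, 0], [0, 0, 25], 40],
    [[0, 0, 0], [0, 0, 30], 40],
    [[0, 0, 0], [0, 0, 30], 40],
    [[0, 0, 0], [0, 0, 15], 40],
    [[0, 0, 0], [0, 0, 2], 40]
  ]
}}

```text
time: 3.72
tool_pos: [0.5248, 0.0101, 0.115]
tcp_rot: [-1.323, -2.844, 0.004]
wrist_force: [-0.6, -0.6, -1.2]
width: 0.472
grip_force: 0.0
```

```bash
cat >> h.py <<'E'
def arc(cx,cy,dyaw,n,grip,z=None,ccw_scale=1):
    """rows: turn about vertical axis through (cx,cy), by dyaw (ccw from above), from the measured pose"""
    s=read_state();r=R.from_rotvec(s['tcp_rot']);p=np.array(s['tool_pos']);c=np.array([cx,cy,p[2]])
    print(s['time'],p.round(4),'rad',np.linalg.norm(p-c).round(4),'ang',np.degrees(np.arctan2(*(p-c)[[1,0]])).round(1))
    q=R.from_euler('z',dyaw/n);d=r.inv().apply(c+q.apply(p-c)-p)*1000
    print(n,'x',[[0,0,round(-dyaw/n,4)],[float(x) for x in d.round(2)],grip])
E
python3 - <<'E'
from h import *
arc(.575,-.0485,np.radians(80),16,40)
E
```

```text
3.7167 [0.5248 0.0101 0.115 ] rad 0.0772 ang 130.6
16 x [[0, 0, np.float64(-0.0873)], [-0.35, -6.73, 0.03], 40]
```

{"name": "step_arm", "arguments": {
  "targets": [
    [[0, 0, -0.087], [-0.35, -6.7, 0], 40],
    [[0, 0, -0.087], [-0.35, -6.7, 0], 40],
    [[0, 0, -0.087], [-0.35, -6.7, 0], 40],
    [[0, 0, -0.087], [-0.35, -6.7, 0], 40],
    [[0, 0, -0.087], [-0.35, -6.7, 0], 40]
  ]
}}

```text
time: 4.13
tool_pos: [0.5083, -0.0163, 0.1199]
tcp_rot: [0.672, 3.065, 0.002]
wrist_force: [0.3, 2.3, -1.6]
width: 0.47
grip_force: 1.0
```

{"name": "step_arm", "arguments": {
  "targets": [
    [[0, 0, -0.087], [-0.35, -6.7, 0], 40],
    [[0, 0, -0.087], [-0.35, -6.7, 0], 40],
    [[0, 0, -0.087], [-0.35, -6.7, 0], 40],
    [[0, 0, -0.087], [-0.35, -6.7, 0], 40],
    [[0, 0, -0.087], [-0.35, -6.7, 0], 40]
  ]
}}

```text
time: 4.55
tool_pos: [0.5012, -0.049, 0.1198]
tcp_rot: [-0.005, 3.139, 0.0]
wrist_force: [0.9, 1.1, -0.7]
width: 0.47
grip_force: 0.9
```

{"name": "step_arm", "arguments": {
  "targets": [
    [[0, 0, -0.087], [-0.35, -6.7, 0], 40],
    [[0, 0, -0.087], [-0.35, -6.7, 0], 40],
    [[0, 0, -0.087], [-0.35, -6.7, 0], 40],
    [[0, 0, -0.06], [-0.2, -4.5, 0], 40]
  ]
}}

```text
time: 4.88
tool_pos: [0.5055, -0.0736, 0.1199]
tcp_rot: [-0.506, 3.098, -0.001]
wrist_force: [0.5, 1.9, -0.3]
width: 0.463
grip_force: 0.8
```

```bash
python3 - <<'E'
from h import *
arc(.575,-.0485,-.15,2,40);print(read_state()['q'].round(2),read_state()['wrist_force'])
E
```

```text
4.8833 [ 0.5055 -0.0736  0.1199] rad 0.0739 ang -160.2
2 x [[0, 0, 0.075], [-0.08, 5.54, -0.01], 40]
[-0.19  0.15  2.12  0.    0.87 -2.09] [ 0.47585064  1.87496498 -0.32612854]
```

{"name": "step_arm", "arguments": {
  "targets": [
    [[0, 0, 0], [0, 0, 0], 30],
    [[0, 0, 0], [0, 0, 0], 22],
    [[0, 0, -0.06], [0, -4.5, 0], 22],
    [[0, 0, 0], [0, 0, 0], 22]
  ]
}}

```text
time: 5.22
tool_pos: [0.5064, -0.0774, 0.119]
tcp_rot: [-0.595, 3.083, -0.002]
wrist_force: [0.3, -0.2, 0.0]
width: 0.262
grip_force: 0.0
```

```bash
python3 - <<'E'
from model import *
arc(.575,-.0485,-.15,2,40)
c=calibration('wrist');save('wrist','w3.png')
i2=cv2.imread('pics/w3.png');print(read_state()['wrist_force'])
s=read_state();p=s['tool_pos']
draw(i2,c,.575,-.0485,np.radians(-9.6),1.15,-1.3)
cv2.imwrite('pics/o3.png',i2)
E
```

```text
5.2167 [ 0.5064 -0.0774  0.119 ] rad 0.0745 ang -157.2
2 x [[0, 0, 0.075], [-0.12, 5.58, -0.01], 40]
[-0.26353878 -0.37591499 -0.22203454]
```

View pics/o3.png

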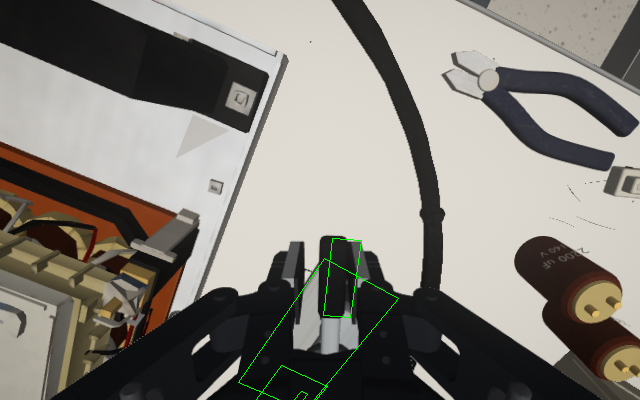

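{"name": "step_arm", "arguments": {
  "targets": [
    [[0, 0, 0], [0, 0, -15], 30],
    [[0, 0, 0], [0, 0, -30], 40],
    [[0, 0, 0.1], [0, 0, -35], 50],
    [[0, 0, 0.12], [0, 0, -25], 50]
  ]
}}

```text
time: 5.6
tool_pos: [0.506, -0.077, 0.2256]
tcp_rot: [-0.243, 3.13, -0.001]
wrist_force: [0.9, -0.1, 0.1]
width: 0.591
grip_force: 0.0
```

```bash
python3 - <<'E'
from h import *
plan([0.575,-0.0485,0.225],np.radians(65),18,50)
E
```

```text
[[0.0, 0.0, 0.12], [-4.0, 1.0, 0.0], 50]
[[0.0, 0.0, 0.12], [-3.9, 1.4, 0.0], 50]
[[0.0, 0.0, 0.12], [-3.7, 1.9, 0.0], 50]
[[0.0, 0.0, 0.12], [-3.4, 2.3, 0.0], 50]
[[0.0, 0.0, 0.12], [-3.1, 2.7, 0.0], 50]
[[0.0, 0.0, 0.12], [-2.8, 3.1, 0.0], 50]
[[0.0, 0.0, 0.12], [-2.4, 3.4, 0.0], 50]
[[0.0, 0.0, 0.12], [-2.0, 3.7, 0.0], 50]
[[0.0, 0.0, 0.12], [-1.5, 3.9, 0.0], 50]
[[0.0, 0.0, 0.12], [-1.0, 4.0, 0.0], 50]
[[0.0, 0.0, 0.12], [-0.5, 4.1, 0.0], 50]
[[0.0, 0.0, 0.12], [-0.1, 4.1, 0.0], 50]
[[0.0, 0.0, 0.12], [0.4, 4.1, 0.0], 50]
[[0.0, 0.0, 0.12], [0.9, 4.0, 0.0], 50]
[[0.0, 0.0, 0.12], [1.4, 3.9, 0.0], 50]
[[0.0, 0.0, 0.12], [1.9, 3.7, 0.0], 50]
[[0.0, 0.0, 0.12], [2.3, 3.4, 0.0], 50]
[[0.0, 0.0, 0.12], [2.7, 3.1, 0.0], 50]
```

{"name": "step_arm", "arguments": {
  "targets": [
    [[0, 0, 0.12], [-4, 1, 0], 50],
    [[0, 0, 0.12], [-4, 1.4, 0], 50],
    [[0, 0, 0.12], [-3.7, 2, 0], 50],
    [[0, 0, 0.12], [-3.4, 2.3, 0], 50],
    [[0, 0, 0.12], [-3, 2.7, 0], 50]
  ]
}}

```text
time: 6.02
tool_pos: [0.5248, -0.0687, 0.2235]
tcp_rot: [0.695, 3.063, -0.0]
wrist_force: [-0.4, -0.8, -0.2]
width: 0.583
grip_force: 0.0
```

{"name": "step_arm", "arguments": {
  "targets": [
    [[0, 0, 0.12], [-2.8, 3, 0], 50],
    [[0, 0, 0.12], [-2.4, 3.4, 0], 50],
    [[0, 0, 0.12], [-2, 3.7, 0], 50],
    [[0, 0, 0.12], [-1.5, 4, 0], 50],
    [[0, 0, 0.12], [-1, 4, 0], 50]
  ]
}}

```text
time: 6.43
tool_pos: [0.544, -0.0605, 0.2232]
tcp_rot: [1.569, 2.721, -0.0]
wrist_force: [-0.4, 0.5, -0.0]
width: 0.582
grip_force: 0.0
```

{"name": "step_arm", "arguments": {
  "targets": [
    [[0, 0, 0.12], [-0.5, 4, 0], 50],
    [[0, 0, 0.12], [0, 4, 0], 50],
    [[0, 0, 0.12], [0.4, 4, 0], 50],
    [[0, 0, 0.12], [1, 4, 0], 50],
    [[0, 0, 0.12], [1.4, 4, 0], 50]
  ]
}}

```text
time: 6.85
tool_pos: [0.5627, -0.0525, 0.2232]
tcp_rot: [2.303, 2.135, 0.0]
wrist_force: [0.5, -0.3, -0.5]
width: 0.589
grip_force: 0.0
```

{"name": "step_arm", "arguments": {
  "targets": [
    [[0, 0, 0.12], [2, 3.7, 0], 50],
    [[0, 0, 0.12], [2.3, 3.4, 0], 50],
    [[0, 0, 0.12], [2.7, 3, 0], 50],
    [[0, 0, 0], [0, 0, 0], 50]
  ]
}}

```text
time: 7.18
tool_pos: [0.5744, -0.0473, 0.2233]
tcp_rot: [2.645, 1.693, 0.001]
wrist_force: [-0.4, -0.1, 0.3]
width: 0.582
grip_force: 0.0
```

```bash
python3 - <<'E'
from model import *
s=read_state();m=R.from_rotvec(s['tcp_rot']).as_matrix();print(s['tool_pos'],np.degrees(np.arctan2(m[1,0],m[0,0])),s['q'].round(2))
c=calibration('wrist');save('wrist','w4.png')
i2=cv2.imread('pics/w4.png')
draw(i2,c,.575,-.0485,np.radians(-9.6),1.25,-1.3)
cv2.imwrite('pics/o4.png',cv2.resize(i2[150:400,170:490],(768,600)))
E
```

```text
[ 0.57437211 -0.04731704  0.22325874] 65.2538963730526 [-0.13  0.14  1.9  -0.    1.09  0.31]
```

View pics/o4.png

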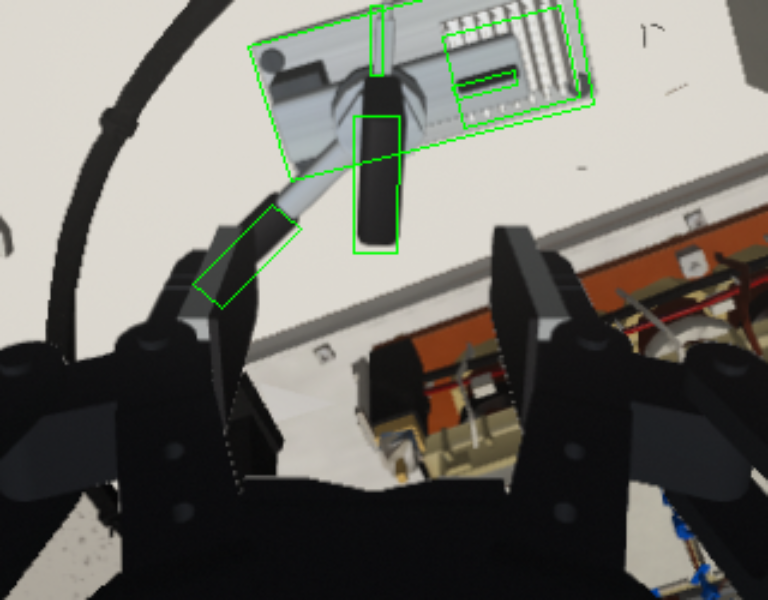

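{"name": "step_arm", "arguments": {
  "targets": [
    [[0, 0, 0], [1.8, 2, 20], 50],
    [[0, 0, 0], [0, 0, 30], 50],
    [[0, 0, 0], [0, 0, 20], 50],
    [[0, 0, 0], [0, 0, 7], 50],
    [[0, 0, 0], [0, 0, 0], 50]
  ]
}}

```text
time: 7.65
tool_pos: [0.5743, -0.0466, 0.1435]
tcp_rot: [-2.638, -1.7, 0.006]
wrist_force: [-0.6, 0.0, 0.6]
width: 0.587
grip_force: 0.0
```

{"name": "step_arm", "arguments": {
  "targets": [
    [[0, 0, 0], [0, 0, 0], 20],
    [[0, 0, 0], [0, 0, 0], 5],
    [[0, 0, 0], [0, 0, 0], 5],
    [[0, 0, 0], [0, 0, 0], 5],
    [[0, 0, 0], [0, 0, 0], 5]
  ],
  "grip_force": 25
}}

```text
time: 8.07
tool_pos: [0.577, -0.0469, 0.1479]
tcp_rot: [2.641, 1.7, 0.003]
wrist_force: [-3.3, -0.4, 6.7]
width: 0.135
grip_force: 28.4
```

{"name": "step_arm", "arguments": {
  "targets": [
    [[0, 0, 0.118], [0, 0, 0], 5],
    [[0, 0, 0.118], [0, 0, 0], 5],
    [[0, 0, 0.118], [0, 0, 0], 5],
    [[0, 0, 0.118], [0, 0, 0], 5],
    [[0, 0, 0.118], [0, 0, 0], 5]
  ]
}}

```text
time: 8.48
tool_pos: [0.5772, -0.0472, 0.1479]
tcp_rot: [3.023, 0.85, 0.004]
wrist_force: [-2.0, -1.0, 4.4]
width: 0.137
grip_force: 28.0
```

{"name": "step_arm", "arguments": {
  "targets": [
    [[0, 0, 0.118], [0, 0, 0], 5],
    [[0, 0, 0.118], [0, 0, 0], 5],
    [[0, 0, 0.118], [0, 0, 0], 5],
    [[0, 0, 0.118], [0, 0, 0], 5],
    [[0, 0, 0.118], [0, 0, 0], 5]
  ]
}}

```text
time: 8.9
tool_pos: [0.5773, -0.0475, 0.1479]
tcp_rot: [3.139, -0.065, 0.005]
wrist_force: [-1.8, -2.8, 4.2]
width: 0.137
grip_force: 28.1
```

{"name": "step_arm", "arguments": {
  "targets": [
    [[0, 0, 0.118], [0, 0, 0], 5],
    [[0, 0, 0], [0, 0, 0], 5],
    [[0, 0, 0], [0, 0, 0], 5]
  ]
}}

```text
time: 9.15
tool_pos: [0.5773, -0.0476, 0.1479]
tcp_rot: [3.131, -0.24, 0.005]
wrist_force: [-1.4, -2.3, 5.7]
width: 0.135
grip_force: 28.2
```

```bash
python3 - <<'E'
from model import *
s=read_state();m=R.from_rotvec(s['tcp_rot']).as_matrix();print(s['tool_pos'],np.degrees(np.arctan2(m[1,0],m[0,0])),s['q'].round(2),s['wrist_force'],s['torque'])
E
```

```text
[ 0.57731864 -0.04763118  0.14785279] -8.773346038787144 [-0.12  0.23  1.96 -0.    0.95  1.6 ] [-1.35828596 -2.28124487  5.66116907] [-0.37773468  0.38989004 -0.12764468]
```

Now release, rise, and check from above.

{"name": "step_arm", "arguments": {
  "targets": [
    [[0, 0, 0], [0, 0, 0], 30],
    [[0, 0, 0], [0, 0, 0], 50],
    [[0, 0, 0], [0, 0, -20], 50],
    [[0, 0, 0], [0, 0, -30], 50],
    [[0, 0, 0], [0, 0, -30], 50]
  ]
}}

```text
time: 9.57
tool_pos: [0.5751, -0.0465, 0.2252]
tcp_rot: [-3.132, 0.241, 0.006]
wrist_force: [-0.0, -0.2, 0.4]
width: 0.586
grip_force: 0.0
```

{"name": "step_arm", "arguments": {
  "targets": [
    [[0, 0, -0.12], [-20, 0, -10], 50],
    [[0, 0, -0.12], [-20, 0, 0], 40],
    [[0, 0, 0], [0, 0, 0], 40]
  ]
}}

```text
time: 9.82
tool_pos: [0.5344, -0.0427, 0.2367]
tcp_rot: [-3.138, -0.142, 0.001]
wrist_force: [-0.1, -0.0, -0.7]
width: 0.464
grip_force: 0.0
```

```bash
python3 - <<'E'
from model import *
s=read_state();m=R.from_rotvec(s['tcp_rot']).as_matrix();print(s['tool_pos'],np.degrees(np.arctan2(m[1,0],m[0,0])),s['q'].round(2))
c=calibration('wrist');save('wrist','w5.png')
i2=cv2.imread('pics/w5.png')
draw(i2,c,.577,-.0472,np.radians(-9.6),1.25,0)
cv2.imwrite('pics/o5.png',cv2.resize(i2[100:400,120:520],(800,600)))
E
```

```text
[ 0.53440126 -0.04269395  0.23671524] 5.175561238020554 [-0.13  0.06  1.97  0.    1.11  1.35]
```

View pics/o5.png

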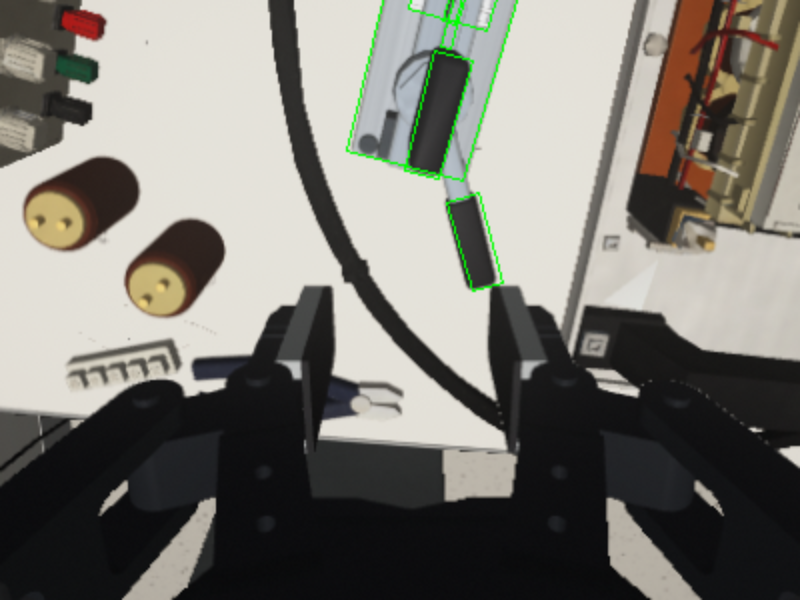

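```bash
python3 - <<'E'
from h import *
plan([0.5037,-0.0739,0.20],np.radians(32),4,34)
E
```

```text
[[-0.0, -0.0, -0.118], [-8.6, 7.1, 9.0], 34]
[[-0.0, -0.0, -0.118], [-9.3, 6.0, 9.0], 34]
[[-0.0, -0.0, -0.118], [-10.0, 4.9, 9.0], 34]
[[-0.0, -0.0, -0.118], [-10.5, 3.7, 9.0], 34]
```

{"name": "step_arm", "arguments": {
  "targets": [
    [[0, 0, -0.118], [-8.6, 7, 9], 34],
    [[0, 0, -0.118], [-9.3, 6, 9], 34],
    [[0, 0, -0.118], [-10, 5, 9], 34],
    [[0, 0, -0.118], [-10.5, 3.7, 9], 34],
    [[0, 0, 0], [0, 0, 0], 34]
  ]
}}

```text
time: 10.28
tool_pos: [0.5028, -0.0748, 0.197]
tcp_rot: [-3.018, -0.864, 0.008]
wrist_force: [-0.5, 0.5, -0.3]
width: 0.395
grip_force: 0.0
```

{"name": "step_arm", "arguments": {
  "targets": [
    [[0, 0, 0], [0, 0, 20], 34],
    [[0, 0, 0], [0, 0, 30], 34],
    [[0, 0, 0], [0, 0, 25], 34],
    [[0, 0, 0], [0, 0, 8], 34],
    [[0, 0, 0], [0, 0, 0], 34]
  ]
}}

```text
time: 10.7
tool_pos: [0.5035, -0.0736, 0.1143]
tcp_rot: [-3.019, -0.859, 0.008]
wrist_force: [-0.6, 0.7, 1.0]
width: 0.399
grip_force: 0.0
```

```bash
python3 - <<'E'
from h import *
arc(.577,-.0472,-np.radians(77),15,34);s=read_state();print(s['q'].round(2),s['wrist_force'])
m=R.from_rotvec(s['tcp_rot']).as_matrix();print(np.degrees(np.arctan2(m[1,0],m[0,0])))
E
```

```text
10.7 [ 0.5035 -0.0736  0.1143] rad 0.0781 ang -160.2
15 x [[0, 0, np.float64(0.0896)], [1.76, -6.77, 0.02], 34]
[-0.19  0.16  2.12  0.    0.87  0.82] [-0.63035871  0.67905873  1.03559762]
31.77785694110738
```

{"name": "step_arm", "arguments": {
  "targets": [
    [[0, 0, 0.09], [1.8, -6.8, 0], 34],
    [[0, 0, 0.09], [1.8, -6.8, 0], 34],
    [[0, 0, 0.09], [1.8, -6.8, 0], 34],
    [[0, 0, 0.09], [1.8, -6.8, 0], 34],
    [[0, 0, 0.09], [1.8, -6.8, 0], 34]
  ]
}}

```text
time: 11.12
tool_pos: [0.502, -0.0398, 0.1185]
tcp_rot: [3.136, 0.159, 0.003]
wrist_force: [-0.1, -2.4, -2.2]
width: 0.4
grip_force: 1.4
```

{"name": "step_arm", "arguments": {
  "targets": [
    [[0, 0, 0.09], [1.8, -6.8, 0], 34],
    [[0, 0, 0.09], [1.8, -6.8, 0], 34],
    [[0, 0, 0.09], [1.8, -6.8, 0], 34],
    [[0, 0, 0.09], [1.8, -6.8, 0], 34],
    [[0, 0, 0.09], [1.8, -6.8, 0], 34]
  ]
}}

```text
time: 11.53
tool_pos: [0.5133, -0.0066, 0.1186]
tcp_rot: [3.093, -0.545, 0.003]
wrist_force: [-0.6, -3.5, -0.6]
width: 0.4
grip_force: 1.3
```

{"name": "step_arm", "arguments": {
  "targets": [
    [[0, 0, 0.09], [1.8, -6.8, 0], 34],
    [[0, 0, 0.09], [1.8, -6.8, 0], 34],
    [[0, 0, 0.09], [1.8, -6.8, 0], 34],
    [[0, 0, 0], [0, 0, 0], 34]
  ]
}}

```text
time: 11.87
tool_pos: [0.5275, 0.0102, 0.1187]
tcp_rot: [-2.993, 0.952, -0.004]
wrist_force: [0.5, 0.9, 0.2]
width: 0.395
grip_force: 0.0
```

```bash
python3 - <<'E'
from h import *
arc(.577,-.0472,-.15,2,34);s=read_state();print(s['q'].round(2),s['wrist_force'])
m=R.from_rotvec(s['tcp_rot']).as_matrix();print(np.degrees(np.arctan2(m[1,0],m[0,0])))
E
```

```text
11.8667 [0.5275 0.0102 0.1187] rad 0.0758 ang 130.8
2 x [[0, 0, 0.075], [1.57, -5.46, 0.01], 34]
[-0.03  0.18  2.08  0.    0.88  2.16] [0.49662877 0.8672225  0.15215746]
-35.28559554890041
```

{"name": "step_arm", "arguments": {
  "targets": [
    [[0, 0, 0.03], [0.8, -3.5, 0], 34],
    [[0, 0, 0.03], [0.8, -3.5, 0], 30],
    [[0, 0, 0], [0, 0, 0], 30]
  ]
}}

```text
time: 12.12
tool_pos: [0.5311, 0.0135, 0.1183]
tcp_rot: [2.964, -1.034, 0.0]
wrist_force: [-3.7, -4.5, 3.7]
width: 0.354
grip_force: 2.9
```

{"name": "step_arm", "arguments": {
  "targets": [
    [[0, 0, 0], [0, 0, 0], 30],
    [[0, 0, 0], [0, 3, 0], 36],
    [[0, 0, 0], [0, 0, -25], 36],
    [[0, 0, 0], [0, 0, -35], 36],
    [[0, 0, -0.1], [-10, 0, -40], 36]
  ]
}}

```text
time: 12.53
tool_pos: [0.521, 0.0177, 0.2172]
tcp_rot: [3.014, -0.886, -0.003]
wrist_force: [1.1, -0.2, 1.2]
width: 0.425
grip_force: 0.0
```

{"name": "step_arm", "arguments": {
  "targets": [
    [[0, 0, -0.1], [-35, 0, -20], 36],
    [[0, 0, -0.1], [-35, 0, 0], 36],
    [[0, 0, 0], [0, 0, 0], 36]
  ]
}}

```text
time: 12.78
tool_pos: [0.4573, 0.0548, 0.239]
tcp_rot: [-3.087, 0.572, -0.001]
wrist_force: [-0.2, 1.3, -0.7]
width: 0.42
grip_force: 0.0
```

```bash
python3 - <<'E'
from model import *
s=read_state();print(s['time'],s['tool_pos'],s['wrist_force'])
c=calibration('wrist');i2=save('wrist','w6.png')[:,:,::-1].copy()
draw(i2,c,.577,-.0472,np.radians(-9.6),0,0)
q=np.concatenate(model(.577,-.0472,np.radians(-9.6),0,0));u=proj(c,q);print(u.min(0),u.max(0))
a=np.clip(u.mean(0).astype(int)-[160,120],0,[320,160])
cv2.imwrite('pics/o6.png',cv2.resize(i2[a[1]:a[1]+240,a[0]:a[0]+320],(800,600)))
E
```

```text
12.7833 [0.45733118 0.05484731 0.23895062] [-0.19406409  1.34348927 -0.72976782]
[ 329.85893955 -102.10788139] [432.89779901 116.65856925]
```

View pics/o6.png

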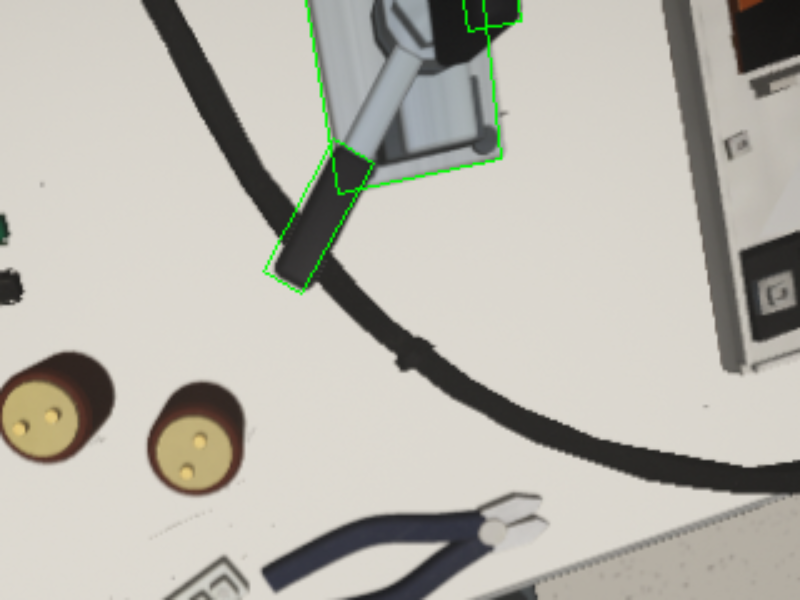

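{"name": "step_arm", "arguments": {
  "targets": [
    [[0, 0, 0], [30, 0, -20], 36],
    [[0, 0, 0], [35, 10, -10], 36],
    [[0, 0, 0], [25, 10, 0], 36],
    [[0, 0, 0], [0, 0, 0], 36]
  ]
}}

```text
time: 13.17
tool_pos: [0.5419, -0.0013, 0.2688]
tcp_rot: [3.086, -0.585, 0.011]
wrist_force: [0.3, -0.2, -0.1]
width: 0.42
grip_force: 0.0
```

```bash
python3 - <<'E'
from model import *
s=read_state();print(s['time'],s['tool_pos'],s['wrist_force'])
c=calibration('wrist');i2=save('wrist','w7.png')[:,:,::-1].copy()
draw(i2,c,.577,-.0472,np.radians(-9.6),0,0)
q=np.concatenate(model(.577,-.0472,np.radians(-9.6),0,0));u=proj(c,q)
a=np.clip(u.mean(0).astype(int)-[120,90],0,[400,220])
cv2.imwrite('pics/o7.png',cv2.resize(i2[a[1]:a[1]+180,a[0]:a[0]+240],(800,600)))
E
```

```text
13.1667 [ 0.54190152 -0.00130426  0.26875532] [ 0.32711642 -0.20637291 -0.12798939]
```

View pics/o7.png

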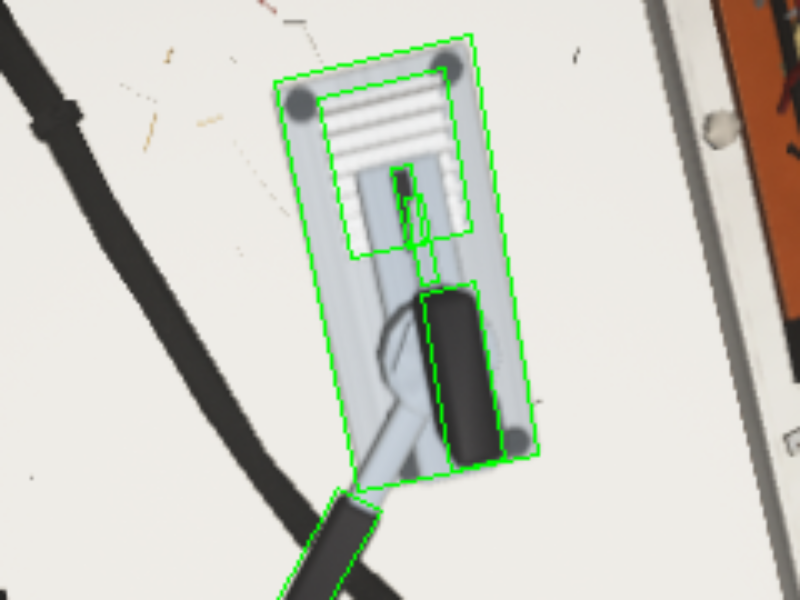

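The lever sits on the closed outline and the nut's bar and pointer on the rib line, with the arm clear of everything. I'm handing it in.

```bash
python3 -c "
from workcell import *
print(finish_job())"
```

```text
the job is handed in; nothing more can be done
None
```

I opened the lever on the heat-sink clamp, turned its nut until the pointer lined up with the rib, closed the lever again, and handed the job in at about 13 s. The last camera view matched all of that; the empty clamp was never approached, and no verdict came back.

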